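# Take the film guide roller out of its stand

### The arm

A 6-joint arm with a two-finger parallel gripper is mounted at the origin on a cart in front of the work surface, level with it; the furniture and walls round the work are solid. World frame = base frame: x ahead of the robot, y to its left, z up, the work surface at z = 0. Lengths are in m, angles in rad, forces in N, time in s.
With the tool pointing down it reaches from about 0.35 to 1 m from the base axis. Payload 7.1 kg.
Tool frame: the origin (TCP) lies between the finger pads; the fingertips stand 8 mm ahead of it and the grasp point (between the pads) lies 11 mm behind it; z points along the fingers, y is the line along which they close (so a half turn about z gives the same grasp; the last joint's range is limited). The gripper opens to 85 mm and grips with 20 to 120 N. Pads are 22 mm wide; open, the fingers measure 114 mm over their backs; the gripper's body (76 mm by 85 mm) begins 54 mm behind the grasp point. The pads swing forward as they close: fully open they stand 13 mm farther back than shut.
Start: joints at [1.093, 0.423, 1.63, -0, 1.089, -0.019], TCP at [0.277, 0.56, 0.239] pointing down, gripper open.
Joint ranges: [-3, 3], [-0.9, 2.11], [0.09, 2.58], [-1.31, 4.45], [0.11, 2.69], [-2.54, 2.54]. Speed limits (rad/s): [2.39, 2.39, 3.01, 3.14, 3.14, 3.14].

### API

Orientations are given as [roll, pitch, yaw] about the fixed x, y, z axes, in that order (R = Rz(yaw) Ry(pitch) Rx(roll)).
In Python, from station import ctrl gives the robot as it stands.
- The arm moves only by the tool jog_arm, never from a script. Its argument "moves" is a list of rows, each a list of 3 entries, a list of its own where there are three numbers: the turn, a rotation vector about the tool's x, y, z in degrees, then the shift along the tool's x, y, z in cm, then the finger opening in cm, from 0 to 8.54. A call has exactly 10 rows; each row shifts and turns the commanded pose from where the row before left it, along the tool's axes as they then stand; what a row does not reach is not made up. A row lasts 1/12 s, in which the tool goes at most 41.7 mm and 7.16 degrees, less where a joint would pass 70% of its speed; a pose out of reach is approached as far as the arm can. A call is refused whole if a number of a shift passes 4.17 or a number of a turn 7.16, either way. A call with a gripper value outside its range is refused whole. The fingers move at their own pace and stop on an object; "grip_force" is the grip in N (left out, the last holds). Time passes only in rows, so rows that do not move let the fingers close, or fill a call up. It gives the time, the measured TCP pose, the force, the opening and the grip force at its end, in the units of the state.
- ctrl.state(): the state, without advancing time (a new reading comes with each control period).
- ctrl.snapshot(name): name is "scene" or "top"; returns the picture (400x640x3 uint8, red, green, blue); there is no depth.
- ctrl.camera_info(name): a dict with "mtx" (3x3 intrinsics, pixels), "k1" (the pictures are not rectified: a ray, as slopes to the right and down, at radius r is drawn at 1 + k1 r^2 times it, then the intrinsics apply), "R" (3x3) and "t" (3): a world point X has camera coordinates R X + t. Camera axes: x right, y down, z forward; pixel columns grow to the right and rows downward; lengths in m; the calibration is good to about 2 mm. A picture is of the moment at which its call begins. camera_info takes no time and is no camera call.
- ctrl.sign_off(): hands the job in; it is judged then, once.
The state is a dict: "time": time; "joint_pos": joint angles; "joint_velocities": joint speeds; "joint_torque": joint torques, N m; "position": TCP position; "eef_rot": TCP orientation; "ft_force": force on the tool from outside, world axes, zero at the start; "moment": the same for the moment, N m; "grip_width": finger opening in m; "grip_force": force on a finger pad.
Only numpy, scipy, OpenCV 4.12 (cv2) and the standard library are available. Lean on these libraries where they do the work, as an engineer would, in place of code of your own. Each camera call takes 0.05 s, during which the arm holds its last target. There are 200 camera calls.

### The job

Flip the red cam lever on the blue roller stand fully open, away from the robot. Then bring the black rubber roller forward along its slots and lower it out through their open lower ends into the two white V rests below. Set it down gently, do not let it drop, and let go, leaving the lever open.

Things in the scene. Friction and masses are not known exactly. Their poses are not given: they have to be found in the camera images.
- stand: Stand: grey base (8 mm thick), two blue cheeks. Origin: centre of base underside, on the table; x to its back, y along the roller to the lever end, z up. Cheeks at y = -100 and 100, inside 192 apart, top z = 132. Axle slot in each, an upside-down L: seat at back, x = 20, z = 100; floor rises 1 to its front edge at x = 2; bridge above, underside z = 116. Only base and V rests between cheeks.
- rest (a point): Where the roller's middle belongs: at x = -19, y = 0, z = 51 mm of the stand (same axes), with the roller lying in two white 90-degree V rests (16 mm wide, at y = -70 and 70). The slots are open downward here, from x = 2 to a front guard at x = -40 that ends at z = 66. So from its seat the roller goes up 3 to 5 mm, forward 39 mm (12 mm either way is fine), then straight down.
- roller: Loose black rubber roller, 40 mm diameter, 180 mm long, about 0.35 kg, on a steel axle 12 mm thick and 240 mm long whose ends lie in the slots of the cheeks. Origin: its middle, on the axis; its y axis runs along the axle (it may spin about it). Grip it across its diameter near the middle, from above between the cheeks.
- cam_lever (a joint): Red lever outside the +y cheek (bar 11 mm, ball 20 mm, centre 68 mm from pivot), in the plane y = 117 of the stand; pivot along y at x = 1, z = 132. 0 = closed, leaning 0.4 rad forward to the robot, a steel lobe barring the axle; grows as it swings up and over to the back; 1.4 = open stop, 1.0 rad backward; open above 1.15. Stays where left; 2 to 4 N push from the front. Starts at 0 to 0.15.

How it is judged:
On the way:
1. the cam lever is flipped open (above 1.15 rad) with the roller still seated in its slots (value of joint cam_lever above 1.15 rad and x of roller in the frame of stand above 0.012 m and z of roller in the frame of stand above 0.09 m), for 0.2 s.
At the end, for the whole second after the job is handed in: The lever is open (above 1.15 rad) and the roller lies at rest in both V rests, its middle within 10 mm front to back, 15 mm sideways and 10 mm in height of its place there, its axle within 10 degrees of the stand's y axis (value of joint cam_lever above 1.15 rad and x of roller in the frame of stand between -0.029 and -0.009 m and y of roller in the frame of stand between -0.015 and 0.015 m and z of roller in the frame of stand between 0.04 and 0.063 m and angle between the y axis of roller and the y axis of stand, either way round below 0.17 rad and linear speed of roller below 0.03 m/s); the robot touches nothing.
It fails at once if the roller is dropped or flung (faster than 0.55 m/s) (linear speed of roller above 0.55 m/s).
It fails at once if the roller is forced forward past the closed cam lever (value of joint cam_lever below 1 rad and x of roller in the frame of stand below 0.005 m).
It also fails if it takes over 48 s, if anything falls off the work surface, if the arm or the gripper's body presses on something with over 40 N, if the wrist force passes 120 N, or if a joint passes its speed limit or range.

## Working session

There is one attempt and no reset: what is moved stays moved. The work goes in short steps, Python scripts to look and compute and a tool call to move; the robot and the scene stay as the last step left them, time stands still between calls to the robot, and variables do not carry over. Pictures are saved under pics/ and viewed, at most 10 in all, crops included, and the job is handed in when it is done.

Besides the shell and the picture viewer there is one more tool, called by a JSON object that holds its "api" and its "payload", one argument or row to a line. jog_arm: Moves the arm, as the interface text tells. Its arguments: {"type":"object","properties":{"moves":{"type":"array","items":{"type":"array"}},"grip_force":{"type":"number"}},"required":["moves"]}

```bash
mkdir -p pics; python3 - <<'E'
from station import ctrl
import cv2
for n in("scene","top"):
    im=ctrl.snapshot(n); cv2.imwrite(f"pics/{n}0.png",im[:,:,::-1])
    c=ctrl.camera_info(n); print(n,c)
print(ctrl.state())
E
```

```text
scene {'mtx': array([[489.16582151,   0.        , 321.02392641],
       [  0.        , 489.16582151, 194.58333111],
       [  0.        ,   0.        ,   1.        ]]), 'k1': -0.09228178979714557, 'R': array([[-0.9919999 ,  0.1251462 , -0.01657171],
       [ 0.10023827,  0.70107259, -0.70600957],
       [-0.07673645, -0.70202255, -0.70800838]]), 't': array([ 0.49128747, -0.13982808,  1.15531032])}
top {'mtx': array([[493.83335992,   0.        , 322.6048598 ],
       [  0.        , 493.83335992, 189.79626516],
       [  0.        ,   0.        ,   1.        ]]), 'k1': -0.0369496776491553, 'R': array([[ 0.02319121, -0.99966329, -0.01163964],
       [-0.99560631, -0.02203744, -0.09100782],
       [ 0.09072067,  0.01369908, -0.99578215]]), 't': array([0.24703049, 0.56418894, 0.89630428])}
{'time': 0.1, 'joint_pos': array([ 1.09298355e+00,  4.23755472e-01,  1.63060333e+00,  1.48160744e-05,
        1.08861039e+00, -1.90244943e-02]), 'joint_velocities': array([-0.00052287,  0.00010189, -0.00079892,  0.00012423, -0.00068466,
        0.00049153]), 'joint_torque': array([-1.05574753e-03, -5.58427763e+01, -2.82442957e+01, -1.34945858e-04,
        3.03401583e-03,  8.31604268e-06]), 'position': array([0.27655531, 0.55994878, 0.23863303]), 'eef_rot': array([-3.14021662e+00, -3.93012385e-05,  2.68279746e+00]), 'ft_force': array([-0.35646095, -0.18879203,  0.17941448]), 'moment': array([ 0.00968145,  0.05954693, -0.07121624]), 'grip_force': 0.0, 'grip_width': 0.08558395026612789}
```

View pics/scene0.png

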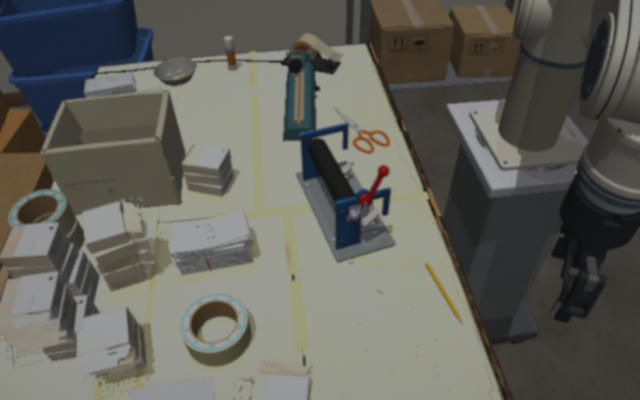

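View pics/top0.png

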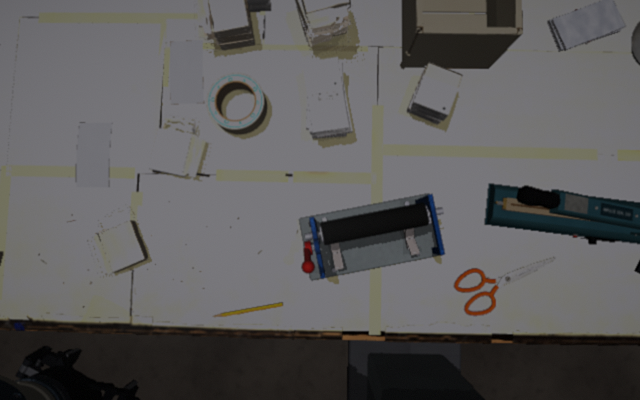

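The top view shows the stand centred near (372,237), the roller from (322,230) to (428,215), blue cheeks at x≈318 and 436, and the red ball at (307,267). The scene view has the ball at (383,171).

```bash
cat > h.py <<'E'
import numpy as np, cv2
from station import ctrl
def ray(n,uv):
    c=ctrl.camera_info(n);K=c["mtx"]
    d=np.array([c["k1"],0,0,0,0.])
    p=cv2.undistortPoints(np.array([[uv]],float),K,d)[0,0]
    R=np.array(c["R"]);t=np.array(c["t"])
    return -R.T@t, R.T@np.array([p[0],p[1],1])
def onz(n,uv,z):
    o,d=ray(n,uv); return o+d*(z-o[2])/d[2]
def tri(a,b):
    (o1,d1),(o2,d2)=ray("top",a),ray("scene",b)
    s=np.linalg.lstsq(np.c_[d1,-d2],o2-o1,rcond=None)[0]
    p,q=o1+s[0]*d1,o2+s[1]*d2
    return (p+q)/2,np.linalg.norm(p-q)
def masks(im):
    h=cv2.cvtColor(im,cv2.COLOR_RGB2HSV); H,S,V=cv2.split(h)
    return dict(red=((H<6)|(H>174))&(S>170)&(V>70), blue=(H>100)&(H<125)&(S>130)&(V>40), black=(V<45))
def blobs(m,roi,amin=20):
    x0,y0,x1,y1=roi; z=np.zeros(m.shape,np.uint8); z[y0:y1,x0:x1]=m[y0:y1,x0:x1]
    cs=cv2.findContours(z,cv2.RETR_EXTERNAL,cv2.CHAIN_APPROX_NONE)[0]
    return [c for c in cs if cv2.contourArea(c)>amin]
E
python3 - <<'E'
from h import *
roi={"top":(285,180,460,290),"scene":(290,110,410,260)}
for n in roi:
    im=cv2.imread(f"pics/{n}0.png")[:,:,::-1].copy(); M=masks(im)
    for k in M:
        for c in blobs(M[k],roi[n]):
            r=cv2.minAreaRect(c); b=cv2.boxPoints(r)
            print(n,k,cv2.contourArea(c),np.round(r[0],1),np.round(r[1],1),b.round(1).tolist())
            if n=="top":
                z={"red":.19,"blue":.132,"black":.1}[k]
                print("   ctr",onz(n,r[0],z).round(4),"corners",[onz(n,q,z)[:2].round(4).tolist() for q in b])
    a=roi[n]; cv2.imwrite(f"pics/{n}c.png",cv2.resize(im[a[1]:a[3],a[0]:a[2],::-1],None,fx=4,fy=4,interpolation=cv2.INTER_CUBIC))
E
```

```text
top red 73.0 [307.5 266.5] [9. 9.] [[303.0, 262.0], [312.0, 262.0], [312.0, 271.0], [303.0, 271.0]]
   ctr [0.4261 0.2777 0.19  ] corners [[0.4327, 0.2848], [0.4331, 0.2711], [0.4195, 0.2707], [0.4192, 0.2844]]
top red 29.0 [307.6 246.7] [9.5 5.6] [[304.1000061035156, 242.5], [309.6000061035156, 241.60000610351562], [311.20001220703125, 251.0], [305.6000061035156, 251.89999389648438]]
   ctr [0.456  0.2783 0.19  ] corners [[0.4623, 0.2839], [0.4639, 0.2755], [0.4497, 0.2728], [0.4481, 0.2811]]
top blue 197.5 [317.2 247.1] [61.   5.1] [[308.70001220703125, 217.6999969482422], [313.70001220703125, 216.6999969482422], [325.70001220703125, 276.5], [320.70001220703125, 277.5]]
   ctr [0.4544 0.265  0.132 ] corners [[0.5023, 0.2801], [0.5041, 0.2719], [0.407, 0.25], [0.4052, 0.2581]]
top blue 185.5 [435.4 224.4] [60.6  4.5] [[427.0, 195.1999969482422], [431.3999938964844, 194.3000030517578], [443.79998779296875, 253.60000610351562], [439.3999938964844, 254.5]]
   ctr [0.4958 0.0714 0.132 ] corners [[0.5437, 0.0855], [0.5454, 0.0782], [0.4484, 0.0574], [0.4467, 0.0646]]
top black 2643.5 [38
[... 910 characters left out ...]
0061035156, 127.5], [346.0, 123.9000015258789], [350.0, 174.60000610351562], [304.1000061035156, 178.1999969482422]]
scene black 1209.5 [327.9 169.8] [68.5 21.5] [[301.79998779296875, 145.1999969482422], [320.5, 134.6999969482422], [354.1000061035156, 194.39999389648438], [335.3999938964844, 204.89999389648438]]
scene black 23.5 [407.5 139.1] [15.8  3.2] [[403.1000061035156, 132.3000030517578], [406.1000061035156, 131.1999969482422], [411.8999938964844, 145.8000030517578], [409.0, 147.0]]
scene black 27.0 [398.8 118.8] [19.   3.4] [[394.3999938964844, 110.19999694824219], [397.70001220703125, 109.19999694824219], [403.1000061035156, 127.4000015258789], [399.8999938964844, 128.3000030517578]]
```

View pics/topc.png

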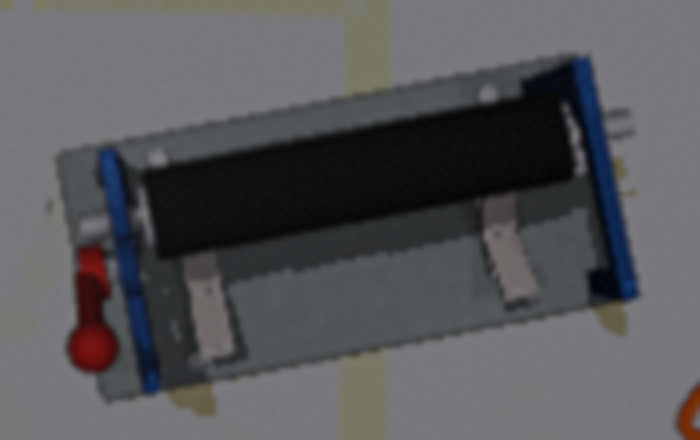

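```bash
python3 - <<'E'
from h import *
im=cv2.imread("pics/top0.png")[:,:,::-1].copy()
V=cv2.cvtColor(im,cv2.COLOR_RGB2HSV)[:,:,2].astype(int)
B=blobs((im.max(2)<32),(285,180,460,290),300)
for c in B:
    r=cv2.minAreaRect(c);print("roller",cv2.contourArea(c),r,onz("top",r[0],.1).round(4))
r=onz("top",(374.8,223.5),.1);print("roller by eye",r.round(4))
ball,e=tri((307.5,266.5),(383.5,171));print("ball",ball.round(4),e)
a=.213;X=np.array([np.cos(a),np.sin(a)]);Y=np.array([-X[1],X[0]])
m=np.array([.4751,.1682])
for n,p in(("roller",r),("ball",ball)): print(n,((p[:2]-m)@X).round(4),((p[:2]-m)@Y).round(4))
o=m+X*((r[:2]-m)@X-.02);print("origin from roller",o.round(4)); 
print("ball in stand",((ball[:2]-o)@X).round(4),((ball[:2]-o)@Y).round(4))
for s in((.02,0,.1),(-.019,0,.051),(.001,.117,.132)): print(s,(o+X*s[0]+Y*s[1]).round(4))
E
```

```text
roller 2356.0 ((376.429931640625, 223.14537048339844), (28.10007667541504, 111.42145538330078), 75.68895721435547) [0.4966 0.1654 0.1   ]
roller by eye [0.4959 0.1682 0.1   ]
ball [0.4256 0.2778 0.1924] 0.001264322201035258
roller 0.0203 -0.0044
ball -0.0252 0.1176
origin from roller [0.4754 0.1683]
ball in stand -0.0255 0.1176
(0.02, 0, 0.1) [0.495  0.1725]
(-0.019, 0, 0.051) [0.4569 0.1643]
(0.001, 0.117, 0.132) [0.4517 0.2828]
```

The fit is consistent: stand origin is at (0.4754, 0.1683) with yaw 0.213, and the lever is closed at about 0.02 rad. First I align the tool (x = stand y, y = stand x, z down) and close the fingers.

{"api": "jog_arm", "payload": {
  "moves": [
    [[0, 0, 6.45], [0, 0, 0], 0],
    [[0, 0, 6.45], [0, 0, 0], 0],
    [[0, 0, 6.45], [0, 0, 0], 0],
    [[0, 0, 6.45], [0, 0, 0], 0],
    [[0, 0, 6.45], [0, 0, 0], 0],
    [[0, 0, 6.45], [0, 0, 0], 0],
    [[0, 0, 6.45], [0, 0, 0], 0],
    [[0, 0, 6.45], [0, 0, 0], 0],
    [[0, 0, 0], [0, 0, 0], 0],
    [[0, 0, 0], [0, 0, 0], 0]
  ]
}}

```text
time: 0.93
position: [0.2767, 0.5602, 0.239]
eef_rot: [-3.141, 0.001, 1.786]
ft_force: [-0.8, -0.2, -0.3]
grip_width: 0.0001
grip_force: 0.0
```

```bash
cat >> h.py <<'E'
A=.213;O=np.array([.4754,.1683,0]);SX=np.array([np.cos(A),np.sin(A),0]);SY=np.array([-SX[1],SX[0],0])
def rep(target=None):
    from scipy.spatial.transform import Rotation as Ro
    s=ctrl.state();p=np.array(s["position"]);d=p-O
    print("t",s["time"],"tcp in stand mm",np.round([d@SX*1e3,d@SY*1e3,d[2]*1e3],1),"F",s["ft_force"].round(1),"w",round(s["grip_width"],4),s["grip_force"],"rpy",np.round(s["eef_rot"],3))
    if target is not None:
        T=np.array(target)/1e3;w=O+SX*T[0]+SY*T[1]+np.array([0,0,T[2]])
        print("shift tool cm",(Ro.from_euler("xyz",s["eef_rot"]).as_matrix().T@(w-p)*100).round(2))
E
python3 -c "
from h import *
rep((-70,117,192))"
```

```text
t 0.9333 tcp in stand mm [-111.4  425.   239. ] F [-0.8 -0.2 -0.3] w 0.0001 0.0 rpy [-3.141e+00  1.000e-03  1.786e+00]
shift tool cm [-30.81   4.09   4.71]
```

{"api": "jog_arm", "payload": {
  "moves": [
    [[0, 0, 0], [-3.85, 0.5, 0.6], 0],
    [[0, 0, 0], [-3.85, 0.5, 0.6], 0],
    [[0, 0, 0], [-3.85, 0.5, 0.6], 0],
    [[0, 0, 0], [-3.85, 0.5, 0.6], 0],
    [[0, 0, 0], [-3.85, 0.5, 0.6], 0],
    [[0, 0, 0], [-3.85, 0.5, 0.6], 0],
    [[0, 0, 0], [-3.85, 0.5, 0.6], 0],
    [[0, 0, 0], [-3.85, 0.5, 0.5], 0],
    [[0, 0, 0], [0, 0, 0], 0],
    [[0, 0, 0], [0, 0, 0], 0]
  ]
}}

```text
time: 1.77
position: [0.3809, 0.2658, 0.1921]
eef_rot: [-3.141, 0.0, 1.781]
ft_force: [-0.8, 0.2, -0.2]
grip_width: 0.0006
grip_force: 0.0
```

```bash
python3 - <<'E'
from h import *
rep((-70,117,192))
im=np.hstack([ctrl.snapshot("top")[170:300,250:400],ctrl.snapshot("scene")[110:240,320:470]])
cv2.imwrite("pics/a.png",cv2.resize(im[:,:,::-1],None,fx=2.6,fy=2.6))
E
```

```text
t 1.7667 tcp in stand mm [-71.7 115.3 192.1] F [-0.8  0.2 -0.2] w 0.0006 0.0 rpy [-3.141  0.     1.781]
shift tool cm [0.17 0.17 0.01]
```

View pics/a.png

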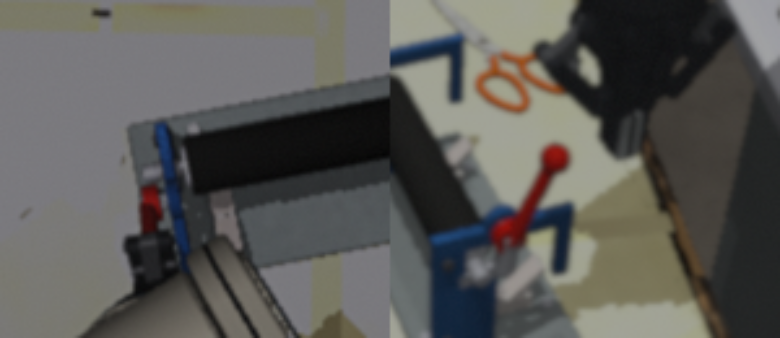

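The fingertips are just in front of the red ball (right half: ball at (555,157), tips at (625,140)). Next I push the lever back.

{"api": "jog_arm", "payload": {
  "moves": [
    [[0, 0, 0], [0.2, 0.6, 0], 0],
    [[0, 0, 0], [0, 0.6, 0], 0],
    [[0, 0, 0], [0, 0.6, 0], 0],
    [[0, 0, 0], [0, 0.5, 0], 0],
    [[0, 0, 0], [0, 0.5, 0], 0],
    [[0, 0, 0], [0, 0.5, 0], 0],
    [[0, 0, 0], [0, 0.5, 0], 0],
    [[0, 0, 0], [0, 0.5, 0], 0],
    [[0, 0, 0], [0, 0.5, 0], 0],
    [[0, 0, 0], [0, 0.5, 0], 0]
  ]
}}

```text
time: 2.7
position: [0.4325, 0.2807, 0.1923]
eef_rot: [3.141, 0.0, 1.782]
ft_force: [-1.8, 1.2, 1.9]
grip_width: -0.0001
grip_force: 1.1
```

{"api": "jog_arm", "payload": {
  "moves": [
    [[0, 0, 0], [0, 0.5, 0.1], 0],
    [[0, 0, 0], [0, 0.5, 0.1], 0],
    [[0, 0, 0], [0, 0.5, 0.1], 0],
    [[0, 0, 0], [0, 0.5, 0.1], 0],
    [[0, 0, 0], [0, 0.5, 0.1], 0],
    [[0, 0, 0], [0, 0.4, 0.3], 0],
    [[0, 0, 0], [0, 0.4, 0.3], 0],
    [[0, 0, 0], [0, 0.4, 0.3], 0],
    [[0, 0, 0], [0, 0.4, 0.3], 0],
    [[0, 0, 0], [0, 0.4, 0.3], 0]
  ]
}}

```text
time: 3.53
position: [0.4763, 0.2903, 0.1721]
eef_rot: [3.142, -0.0, 1.782]
ft_force: [-1.3, -1.0, 2.4]
grip_width: -0.0002
grip_force: 1.4
```

```bash
python3 - <<'E'
from h import *
rep()
im=np.hstack([ctrl.snapshot("top")[170:300,250:400],ctrl.snapshot("scene")[110:240,320:470]])
cv2.imwrite("pics/b.png",cv2.resize(im[:,:,::-1],None,fx=2.6,fy=2.6))
E
```

```text
t 3.5333 tcp in stand mm [ 26.7 119.  172.1] F [-1.3 -1.   2.4] w -0.0002 1.4402183890342712 rpy [ 3.142 -0.     1.782]
```

View pics/b.png

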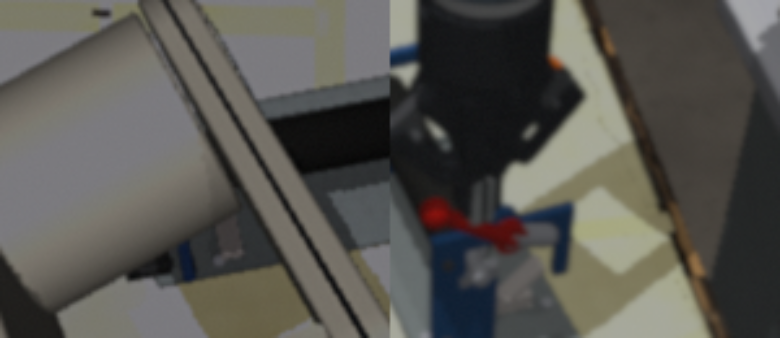

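The lever is over the back, with its ball at (437,213) in the right half. I give it a small extra push to the stop, then retreat up.

{"api": "jog_arm", "payload": {
  "moves": [
    [[0, 0, 0], [0, 0.15, 0.15], 0],
    [[0, 0, 0], [0, 0.15, 0.15], 0],
    [[0, 0, 0], [0, 0.15, 0.15], 0],
    [[0, 0, 0], [0, 0, 0], 0],
    [[0, 0, 0], [0, -0.5, -2], 0],
    [[0, 0, 0], [0, -0.5, -4], 0],
    [[0, 0, 0], [0, 0, -3], 6],
    [[0, 0, 0], [-2, 0, 0], 6],
    [[0, 0, 0], [-4, 0, 0], 6],
    [[0, 0, 0], [-4, 0, 0], 6]
  ]
}}

```text
time: 4.47
position: [0.4918, 0.1911, 0.2585]
eef_rot: [3.139, -0.0, 1.785]
ft_force: [0.9, -1.1, 0.4]
grip_width: 0.0485
grip_force: 0.0
```

```bash
python3 - <<'E'
from h import *
im=ctrl.snapshot("scene"); cv2.imwrite("pics/s2.png",im[:,:,::-1])
for c in blobs(masks(im)["red"],(290,110,420,260),5):
    r=cv2.boundingRect(c); print(r, cv2.contourArea(c))
    for uv in ((r[0]+4,r[1]+5),(r[0]+4.5,r[1]+6)):
        o,d=ray("scene",uv);s=(.117-(o-O)@SY)/(d@SY);p=o+s*d-O
        x,z=p@SX-.001,p[2]-.132;print(np.hypot(x,z).round(4),"lever",np.arctan2(x,z)+.4)
rep((20,-4,150))
cv2.imwrite("pics/s2c.png",cv2.resize(im[110:250,280:430,::-1],None,fx=4,fy=4))
E
```

```text
(330, 189, 40, 15) 245.0
0.0688 lever 1.4096706025618202
0.0667 lever 1.435651823891754
t 4.5167 tcp in stand mm [ 20.2  12.3 258. ] F [ 1.3 -5.4 -0.3] w 0.0556 0.0 rpy [3.141e+00 3.000e-03 1.782e+00]
shift tool cm [-1.6  -0.02 10.81]
```

View pics/s2c.png

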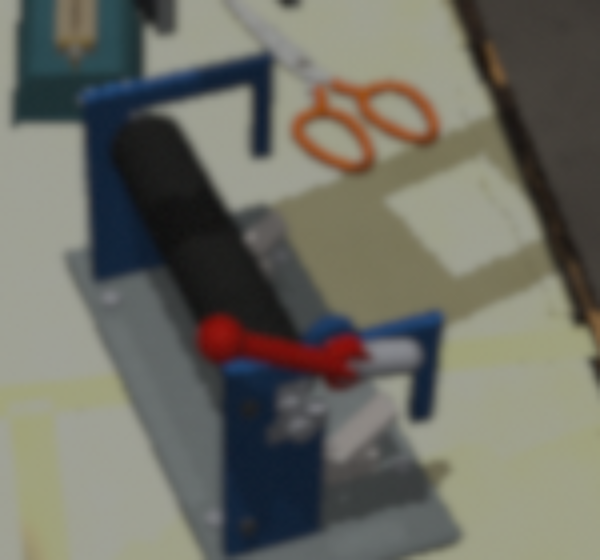

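The lever is fully open at about 1.4 rad and the roller is still seated. Next I descend astride the roller.

{"api": "jog_arm", "payload": {
  "moves": [
    [[0, 0, 0], [-0.5, 0, 1.5], 7.5],
    [[0, 0, 0], [-0.5, 0, 2], 7.5],
    [[0, 0, 0], [-0.4, 0, 2], 7.5],
    [[0, 0, 0], [0, 0, 2], 7.5],
    [[0, 0, 0], [0, 0, 2], 7.5],
    [[0, 0, 0], [0, 0, 2], 7.5],
    [[0, 0, 0], [0, 0, 2], 7.5],
    [[0, 0, 0], [0, 0, 1.5], 7.5],
    [[0, 0, 0], [0, 0, 1], 7.5],
    [[0, 0, 0], [0, 0, 0], 7.5]
  ]
}}

```text
time: 5.35
position: [0.4932, 0.1771, 0.0958]
eef_rot: [-3.138, 0.0, 1.782]
ft_force: [-0.3, -0.6, 0.2]
grip_width: 0.0748
grip_force: 0.0
```

```bash
python3 -c "
from h import *
rep((20,-3,89))"
```

```text
t 5.35 tcp in stand mm [19.3  4.8 95.8] F [-0.3 -0.6  0.2] w 0.0748 0.0 rpy [-3.138  0.     1.782]
shift tool cm [-0.78  0.08  0.68]
```

{"api": "jog_arm", "payload": {
  "moves": [
    [[0, 0, 0], [-0.4, 0.1, 0.35], 7.5],
    [[0, 0, 0], [-0.4, 0, 0.35], 7.5],
    [[0, 0, 0], [0, 0, 0], 7.5],
    [[0, 0, 0], [0, 0, 0], 5],
    [[0, 0, 0], [0, 0, 0], 4.5],
    [[0, 0, 0], [0, 0, 0], 3.5],
    [[0, 0, 0], [0, 0, 0], 3],
    [[0, 0, 0], [0, 0, 0], 3],
    [[0, 0, 0], [0, 0, 0], 3],
    [[0, 0, 0], [0, 0, 0], 3]
  ],
  "grip_force": 40
}}

```text
time: 6.18
position: [0.4966, 0.1698, 0.0913]
eef_rot: [-3.141, 0.0, 1.782]
ft_force: [-3.1, -1.6, 5.6]
grip_width: 0.0391
grip_force: 39.7
```

```bash
python3 -c "
from h import *
rep()"
```

```text
t 6.1833 tcp in stand mm [21.1 -3.  91.3] F [-3.1 -1.6  5.6] w 0.0391 39.73990738391876 rpy [-3.141  0.     1.782]
```

{"api": "jog_arm", "payload": {
  "moves": [
    [[0, 0, 0], [0, 0, -0.15], 3],
    [[0, 0, 0], [0, 0, -0.15], 3],
    [[0, 0, 0], [0, 0, -0.15], 3],
    [[0, 0, 0], [0, 0, -0.1], 3],
    [[0, 0, 0], [0, 0, 0], 3],
    [[0, 0, 0], [0, 0, 0], 3],
    [[0, 0, 0], [0, 0, 0], 3],
    [[0, 0, 0], [0, 0, 0], 3],
    [[0, 0, 0], [0, 0, 0], 3],
    [[0, 0, 0], [0, 0, 0], 3]
  ]
}}

```text
time: 7.02
position: [0.4966, 0.1698, 0.0962]
eef_rot: [-3.14, 0.0, 1.782]
ft_force: [-4.6, -1.3, -2.0]
grip_width: 0.0388
grip_force: 40.8
```

```bash
python3 -c "
from h import *
rep()"
```

```text
t 7.0167 tcp in stand mm [21.  -3.  96.2] F [-4.6 -1.3 -2. ] w 0.0388 40.83256781101227 rpy [-3.14   0.     1.782]
```

{"api": "jog_arm", "payload": {
  "moves": [
    [[0, 0, 0], [0, -0.3, 0], 3],
    [[0, 0, 0], [0, -0.5, 0], 3],
    [[0, 0, 0], [0, -0.5, 0], 3],
    [[0, 0, 0], [0, -0.5, 0], 3],
    [[0, 0, 0], [0, -0.5, 0], 3],
    [[0, 0, 0], [0, -0.5, 0], 3],
    [[0, 0, 0], [0, -0.5, 0], 3],
    [[0, 0, 0], [0, -0.4, 0], 3],
    [[0, 0, 0], [0, -0.3, 0], 3],
    [[0, 0, 0], [0, 0, 0], 3]
  ]
}}

```text
time: 7.85
position: [0.4572, 0.1613, 0.0963]
eef_rot: [-3.141, 0.0, 1.782]
ft_force: [0.1, -0.0, -3.6]
grip_width: 0.0388
grip_force: 40.8
```

```bash
python3 - <<'E'
from h import *
rep((-19,-3,46))
im=np.hstack([ctrl.snapshot("top")[150:310,285:465],ctrl.snapshot("scene")[110:270,280:430]])
cv2.imwrite("pics/c.png",cv2.resize(im[:,:,::-1],None,fx=2.4,fy=2.4))
E
```

```text
t 7.85 tcp in stand mm [-19.2  -3.   96.3] F [ 0.1 -0.  -3.6] w 0.0388 40.79943537712097 rpy [-3.141  0.     1.782]
shift tool cm [-0.    0.03  5.03]
```

View pics/c.png

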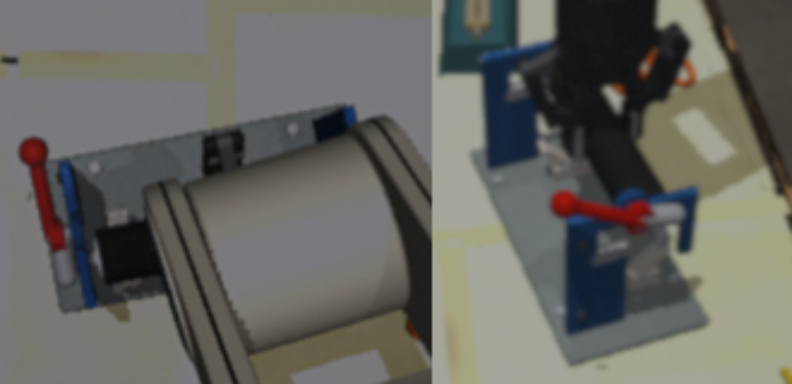

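The roller is held, moved forward, and hanging free (-3.6 N, its weight). I lower it 4.8 cm.

{"api": "jog_arm", "payload": {
  "moves": [
    [[0, 0, 0], [0, 0, 0.3], 3],
    [[0, 0, 0], [0, 0, 0.5], 3],
    [[0, 0, 0], [0, 0, 0.6], 3],
    [[0, 0, 0], [0, 0, 0.6], 3],
    [[0, 0, 0], [0, 0, 0.6], 3],
    [[0, 0, 0], [0, 0, 0.6], 3],
    [[0, 0, 0], [0, 0, 0.6], 3],
    [[0, 0, 0], [0, 0, 0.6], 3],
    [[0, 0, 0], [0, 0, 0.4], 3],
    [[0, 0, 0], [0, 0, 0], 3]
  ]
}}

```text
time: 8.78
position: [0.4574, 0.1613, 0.0473]
eef_rot: [-3.14, 0.0, 1.782]
ft_force: [-0.9, -0.6, -4.4]
grip_width: 0.0389
grip_force: 40.8
```

{"api": "jog_arm", "payload": {
  "moves": [
    [[0, 0, 0], [0, 0, 0.1], 3],
    [[0, 0, 0], [0, 0, 0.1], 3],
    [[0, 0, 0], [0, 0, 0.1], 3],
    [[0, 0, 0], [0, 0, 0.1], 3],
    [[0, 0, 0], [0, 0, 0], 3],
    [[0, 0, 0], [0, 0, 0], 3],
    [[0, 0, 0], [0, 0, 0], 3],
    [[0, 0, 0], [0, 0, 0], 3],
    [[0, 0, 0], [0, 0, 0], 3],
    [[0, 0, 0], [0, 0, 0], 3]
  ]
}}

```text
time: 9.62
position: [0.458, 0.1615, 0.0444]
eef_rot: [3.142, 0.0, 1.782]
ft_force: [-0.7, -1.1, -2.8]
grip_width: 0.0385
grip_force: 40.8
```

{"api": "jog_arm", "payload": {
  "moves": [
    [[0, 0, 0], [0, 0, 0.05], 3],
    [[0, 0, 0], [0, 0, 0.05], 3],
    [[0, 0, 0], [0, 0, 0.05], 3],
    [[0, 0, 0], [0, 0, 0.05], 3],
    [[0, 0, 0], [0, 0, 0], 3],
    [[0, 0, 0], [0, 0, 0], 3],
    [[0, 0, 0], [0, 0, 0], 3],
    [[0, 0, 0], [0, 0, 0], 3],
    [[0, 0, 0], [0, 0, 0], 3],
    [[0, 0, 0], [0, 0, 0], 3]
  ]
}}

```text
time: 10.45
position: [0.4583, 0.1616, 0.0429]
eef_rot: [3.141, -0.0, 1.782]
ft_force: [-2.3, -1.5, 4.6]
grip_width: 0.0387
grip_force: 41.8
```

Contact: the force rose from -3.6 to +4.6 N. I open slowly, then lift off.

{"api": "jog_arm", "payload": {
  "moves": [
    [[0, 0, 0], [0, 0, 0], 4.2],
    [[0, 0, 0], [0, 0, 0], 4.6],
    [[0, 0, 0], [0, 0, 0], 5],
    [[0, 0, 0], [0, 0, 0], 5.5],
    [[0, 0, 0], [0, 0, 0], 6],
    [[0, 0, 0], [0, 0, 0], 6.5],
    [[0, 0, 0], [0, 0, 0], 7],
    [[0, 0, 0], [0, 0, 0], 7.5],
    [[0, 0, 0], [0, 0, 0], 7.5],
    [[0, 0, 0], [0, 0, 0], 7.5]
  ]
}}

```text
time: 11.28
position: [0.458, 0.1615, 0.0423]
eef_rot: [-3.142, 0.0, 1.782]
ft_force: [-0.1, -0.4, -0.1]
grip_width: 0.075
grip_force: 0.0
```

{"api": "jog_arm", "payload": {
  "moves": [
    [[0, 0, 0], [0, 0, -0.5], 7.5],
    [[0, 0, 0], [0, 0, -1], 7.5],
    [[0, 0, 0], [0, 0, -2], 7.5],
    [[0, 0, 0], [0, 0, -2.5], 7.5],
    [[0, 0, 0], [0, 0, -3], 7.5],
    [[0, 0, 0], [0, 0, -3], 7.5],
    [[0, 0, 0], [0, 0, -3], 7.5],
    [[0, 0, 0], [0, 0, -3], 7.5],
    [[0, 0, 0], [0, 0, -2], 7.5],
    [[0, 0, 0], [0, 0, 0], 7.5]
  ]
}}

```text
time: 12.12
position: [0.4603, 0.1623, 0.2477]
eef_rot: [3.133, -0.001, 1.782]
ft_force: [0.7, 0.4, -0.1]
grip_width: 0.0752
grip_force: 0.0
```

{"api": "jog_arm", "payload": {
  "moves": [
    [[0, 0, 0], [0, -1, -1], 7.5],
    [[0, 0, 0], [3, -1, -1], 7.5],
    [[0, 0, 0], [4, 0, 0], 7.5],
    [[0, 0, 0], [4, 0, 0], 7.5],
    [[0, 0, 0], [4, 0, 0], 7.5],
    [[0, 0, 0], [4, 0, 0], 7.5],
    [[0, 0, 0], [4, 0, 0], 7.5],
    [[0, 0, 0], [3, 0, 0], 7.5],
    [[0, 0, 0], [0, 0, 0], 7.5],
    [[0, 0, 0], [0, 0, 0], 7.5]
  ]
}}

```text
time: 12.95
position: [0.3828, 0.4125, 0.2617]
eef_rot: [-3.141, 0.001, 1.785]
ft_force: [-0.5, -0.7, -1.0]
grip_width: 0.0752
grip_force: 0.0
```

```bash
python3 - <<'E'
from h import *
rep()
t=ctrl.snapshot("top")
im=np.hstack([t[150:310,285:465],ctrl.snapshot("scene")[110:270,280:430]])
cv2.imwrite("pics/d.png",cv2.resize(im[:,:,::-1],None,fx=2.4,fy=2.4))
for c in blobs(t.max(2)<32,(285,180,460,290),300):
    r=cv2.minAreaRect(c);p=onz("top",r[0],.051)-O;print(r,(p@SX*1e3).round(1),(p@SY*1e3).round(1))
E
```

```text
t 12.95 tcp in stand mm [-38.9 258.2 261.7] F [-0.5 -0.7 -1. ] w 0.0752 0.0 rpy [-3.141e+00  1.000e-03  1.785e+00]
((375.7654113769531, 245.36505126953125), (22.22268295288086, 100.67012023925781), 78.9964599609375) -18.6 -3.1
```

View pics/d.png

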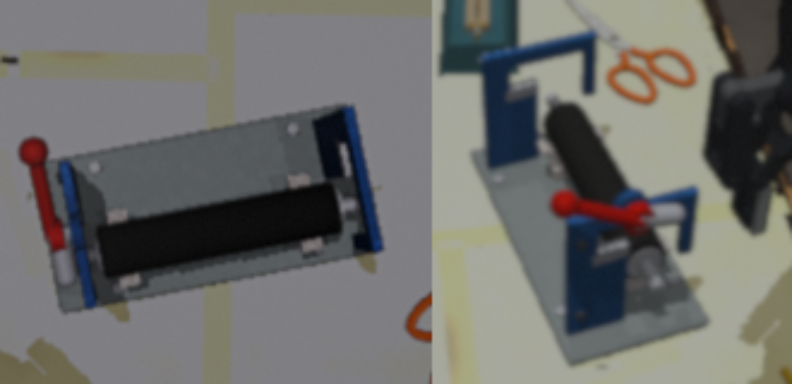

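The roller lies in both V rests at x = -18.6, y = -3.1 mm. The lever is open and the hand is clear.

```bash
python3 -c "
from station import ctrl
print(ctrl.sign_off())"
```

```text
the job is handed in; nothing more can be done
None
```

The job is handed in: the lever is open at about 1.4 rad, and the roller was set down gently in both V rests at about x = -19, y = -3 mm and released, with the hand clear at 13 s; no verdict came back.

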